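# Set out a porcelain breakfast set on the kiln tray

## Robot

A 6-joint arm with a two-finger parallel gripper is mounted at the origin on the work surface. World frame = base frame: x ahead of the robot, y to its left, z up, the work surface at z = 0. Lengths are in m, angles in degrees, forces in N, time in s.
With the tool pointing down it reaches from about 0.4 to 0.825 m from the base axis. Payload 7 kg.
Tool frame: the origin (TCP) lies at the centre of the arm's flange, where the gripper is bolted on; the fingertips stand 178 mm ahead of it and the grasp point (between the pads) lies 159 mm ahead of it (tip_reach is the distance from the TCP to the fingertips, in m); z points along the fingers, y is the line along which they close (so a half turn about z gives the same grasp; the last joint's range is limited). The gripper opens to 88 mm and grips with 3 to 60 N. Pads are 19 mm wide; open, the fingers measure 130 mm over their backs; the gripper's body (78 mm by 193 mm) begins 47 mm behind the grasp point.
Start: joints at [87.668, 20.546, 0.682, 0, -70.136, -16.507], TCP at [0.218, 0.639, 0.405] pointing down, gripper open.
Joint ranges: [-176.03, 176.03], [-82.01, 121.73], [-58.28, 71.71], [-173.87, 95.51], [-174.79, -0.11], [-173.66, 173.66]. Speed limits (degrees/s): [136.94, 136.94, 172.46, 180, 180, 180].

## Interface

Orientations are given as [roll, pitch, yaw] about the fixed x, y, z axes, in that order (R = Rz(yaw) Ry(pitch) Rx(roll)).
In Python, from plant import * gives the robot as it stands.
- The arm moves only by the shell command python3 -m handwheel 'ROWS'. ROWS is JSON, a list of rows, each a list of 7 numbers: the opening, from -1 (shut) to 1 (fully open), then the shift along the tool's x, y, z as a fraction of full scale, then the turn, a rotation vector about the tool's x, y, z as a fraction of full scale. A call has 1 to 5 rows; each row shifts and turns the commanded pose from where the row before left it, along the tool's axes as they then stand; what a row does not reach is not made up. Full scale, the value 1, is 0.025 m for a shift and 6 degrees for a turn. A row lasts 1/8 s, in which the tool goes at most 62.5 mm and 10.7 degrees, less where a joint would pass 70% of its speed; a pose out of reach is approached as far as the arm can. A call with a number of a shift or a turn outside -1 to 1 is refused whole. A call with a gripper value outside its range is refused whole. The fingers move at their own pace and stop on an object; the grip force is fixed at half the most. Time passes only in rows, so rows that do not move let the fingers close. It gives the time, the measured TCP pose, the force, the opening and the grip force at its end, in the units of the state.
- get_obs(): the state, without advancing time (a new reading comes with each control period).
- snapshot(name): name is "side" or "top" or "wrist"; returns a dict with "color" (480x640x3 uint8, red, green, blue), "fx", "fy", "cx", "cy" (pixels), "R" (3x3) and "t" (3): a world point X has camera coordinates R X + t; the wrist camera has in their place "tool_from_camera" (4x4, takes a point from camera to tool coordinates, whose origin is the TCP and whose axes are the flange's). Camera axes: x right, y down, z forward; pixel columns grow to the right and rows downward; lengths in m; the calibration is good to about 2 mm. A picture is of the moment at which its call begins: read the wrist's pose just before it. There is no depth.
- close_job(): hands the job in; it is judged then, once.
The state is a dict: "clock": time; "joint_pos": joint angles; "qvel": joint speeds; "tau": joint torques, N m; "tool_pos": TCP position; "orientation": TCP orientation; "force": force on the tool from outside, world axes, zero at the start; "moment": the same for the moment, N m; "opening": finger opening in m; "gripper_force": force on a finger pad.
Only numpy, scipy, OpenCV 4.12 (cv2) and the standard library are available. Lean on these libraries where they do the work, as an engineer would, in place of code of your own. Each camera call takes 0.05 s, during which the arm holds its last target. There are 200 camera calls.

## Task

The breakfast set is painted and ready for firing: stand the egg cup, the cream jug, the pepper shaker and the butter pot upright in the kiln tray, each on the middle of its own setter disc, the smallest foot on the smallest disc and so on up (shaker, egg cup, jug, pot). Set the porcelain down without dropping it or knocking any piece over, and leave the painter's own water beaker (like the jug, but no handle) and footed colour dish (like the egg cup, but shallow) where they stand.

Things in the scene. Friction and masses are not known exactly. Their poses are not given: they have to be found in the camera images.
- egg_cup: White porcelain egg cup, 64 mm high: round foot 40 mm across, thin stem 15 mm, then a deep open cup 50 mm across (49 mm or more from 43 mm above the underside to the rim). Loose, 0.06 kg. It is grasped across the cup. Origin: centre of the underside; z up.
- cream_jug: White porcelain cream jug, open, 78 mm high: round foot 52 mm across, belly 58 mm across between 24 and 38 mm above the underside, neck 48 mm at 60 mm, rim 51 mm. A loop handle stands out on its -x side to 45 mm from the axis, a small pouring beak on its +x side to 38 mm; its y direction is free, so grasp the belly along y. Loose, 0.11 kg. Origin: centre of the underside; z up.
- pepper_shaker: White porcelain pepper shaker, closed, pear-shaped, 79 mm high, small holes in its domed top: round foot 30 mm across, waist 26 mm at 10 mm, belly 39 mm across at 36 mm above the underside, neck 28 mm at 62 mm. Loose, 0.08 kg. Origin: centre of the underside; z up.
- butter_pot: White porcelain butter pot: a low, straight-sided round open pot without handle, 64 mm across and 36 mm high, foot 62 mm across. Loose, 0.10 kg. Origin: centre of the underside; z up.
- setter_56: The second smallest of four flat pale round setter discs in the kiln tray: 56 mm across, 8 mm thick, top 18 mm above the bench, fixed. For the egg cup (40 mm foot). Origin: centre of its underside, 10 mm above the bench; z up.
- setter_68: The second largest of four flat pale round setter discs in the kiln tray: 68 mm across, 8 mm thick, top 18 mm above the bench, fixed. For the cream jug (52 mm foot). Origin: centre of its underside, 10 mm above the bench; z up.
- setter_46: The smallest of four flat pale round setter discs in the kiln tray: 46 mm across, 8 mm thick, top 18 mm above the bench, fixed. For the pepper shaker (30 mm foot). Origin: centre of its underside, 10 mm above the bench; z up.
- setter_80: The largest of four flat pale round setter discs in the kiln tray: 80 mm across, 8 mm thick, top 18 mm above the bench, fixed. For the butter pot (62 mm foot). Origin: centre of its underside, 10 mm above the bench; z up. The buff square tray, fixed, may stand turned: 270 mm wide, rim 20 mm high; the discs lie two by two, centres at least 104 mm apart.
- water_beaker: The painter's water beaker, a look-alike that stays: white porcelain, the same open body as the cream jug (58 mm across, 78 mm high) but with neither handle nor beak. Loose, 0.10 kg. Origin: centre of the underside; z up.
- colour_dish: The painter's footed colour dish, a look-alike that stays: white porcelain, the same 40 mm foot and thin stem as the egg cup but a wide shallow bowl, 62 mm across, 42 mm high in all. Loose, 0.06 kg. Three small pigment bottles (to 46 mm high) stand among the six pieces, 50 mm or more clear of any piece's axis. Origin: centre of the underside; z up.
Mind the look-alikes: they are no part of the job. Leave any red look-alike of the pepper_shaker alone.

How it is judged (in metres and radians):
At the end, for the whole second after the job is handed in: Shaker on the 46 mm disc, egg cup on the 56, jug on the 68, butter pot on the 80: each within 10 mm of the disc's centre, foot down (within 3 mm), upright within 0.1 rad, at rest; water beaker and colour dish upright, at rest, within 25 mm of where they stood (horizontal distance between egg_cup and setter_56 below 0.01 m and z of egg_cup in the frame of setter_56 between 0.005 and 0.011 m and angle between each of egg_cup, cream_jug, pepper_shaker, butter_pot, water_beaker, colour_dish's own z axis and vertical below 0.1 rad and linear speed of each of egg_cup, cream_jug, pepper_shaker, butter_pot, water_beaker, colour_dish below 0.02 m/s and horizontal distance between cream_jug and setter_68 below 0.01 m and z of cream_jug in the frame of setter_68 between 0.005 and 0.011 m and horizontal distance between pepper_shaker and setter_46 below 0.01 m and z of pepper_shaker in the frame of setter_46 between 0.005 and 0.011 m and horizontal distance between butter_pot and setter_80 below 0.01 m and z of butter_pot in the frame of setter_80 between 0.005 and 0.011 m and distance of each of water_beaker, colour_dish from where it was at the start of the episode below 0.025 m); the robot touches nothing.
It fails at once if a piece of the set is dropped or thrown (faster than 0.5 m/s with no finger on it, as after falling some 13 mm) ((contact force between egg_cup and the fingers below 0.05 N and linear speed of egg_cup above 0.5 m/s) or (contact force between cream_jug and the fingers below 0.05 N and linear speed of cream_jug above 0.5 m/s) or (contact force between pepper_shaker and the fingers below 0.05 N and linear speed of pepper_shaker above 0.5 m/s) or (contact force between butter_pot and the fingers below 0.05 N and linear speed of butter_pot above 0.5 m/s)).
It fails at once if one of the six pieces of porcelain is knocked over (leans more than 0.7 rad) (angle between any of egg_cup, cream_jug, pepper_shaker, butter_pot, water_beaker, colour_dish's own z axis and vertical above 0.7 rad).
It also fails if it takes over 115 s, if anything falls off the work surface, if the arm or the gripper's body presses on something with over 40 N, if the wrist force passes 120 N, or if a joint passes its speed limit or range.

## Working session

There is one attempt and no reset: what is moved stays moved. The work goes in short steps, Python scripts to look and compute and a shell command to move; the robot and the scene stay as the last step left them, time stands still between calls to the robot, and variables do not carry over. Pictures are saved under pics/ and viewed, at most 14 in all, crops included, and the job is handed in when it is done.

```bash
ls; mkdir -p pics
python3 - <<'E'
from plant import *
import cv2
for n in ["top","side"]:
    s=snapshot(n); cv2.imwrite(f"pics/{n}0.png",s["color"][:,:,::-1])
    print(n,s["fx"],s["fy"],s["cx"],s["cy"],s["R"],s["t"])
print(get_obs())
E
```

```text
pics
top 497.1125129088693 497.1125129088693 315.3323489837066 234.14059979689816 [[-0.02791785 -0.99918406 -0.02918573]
 [-0.99697766  0.02995005 -0.07168366]
 [ 0.07249928  0.02709626 -0.99700032]] [-0.01150649  0.57336149  1.11492891]
side 452.9609274070232 452.9609274070232 316.2817673205534 238.90968819734394 [[-0.70837521 -0.70571563 -0.01303849]
 [-0.43324366  0.44931122 -0.78129339]
 [ 0.5572293  -0.54780003 -0.62402775]] [0.35729935 0.31057046 0.59852799]
{'clock': 0.1, 'joint_pos': array([ 8.76692475e+01,  2.05891710e+01,  6.38713084e-01, -1.69247093e-02,
       -7.01335894e+01, -1.65073856e+01]), 'qvel': array([-0.06087178, -0.03141952,  0.08296967, -0.0062192 , -0.00103707,
        0.09747235]), 'tau': array([-1.51593900e-03, -5.84161305e+01,  2.93755174e+01,  7.01574057e+00,
        1.02307118e-02, -5.73067268e-05]), 'tool_pos': array([0.21789918, 0.63869416, 0.40379559]), 'orientation': array([ 1.79914896e+02, -8.62801361e-03, -1.88438949e+01]), 'force': array([-0.29179819,  0.15096699,  1.01189065]), 'moment': array([-0.03481118, -0.022546  ,  0.00892551]), 'gripper_force': 0.0, 'opening': 0.08779949815634554}
```

View pics/top0.png

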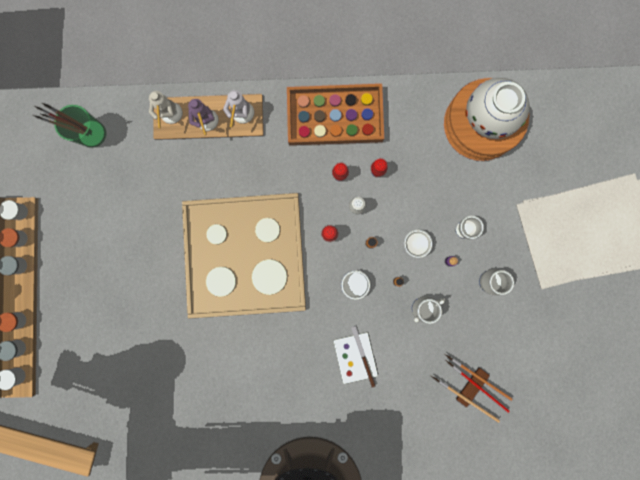

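View pics/side0.png

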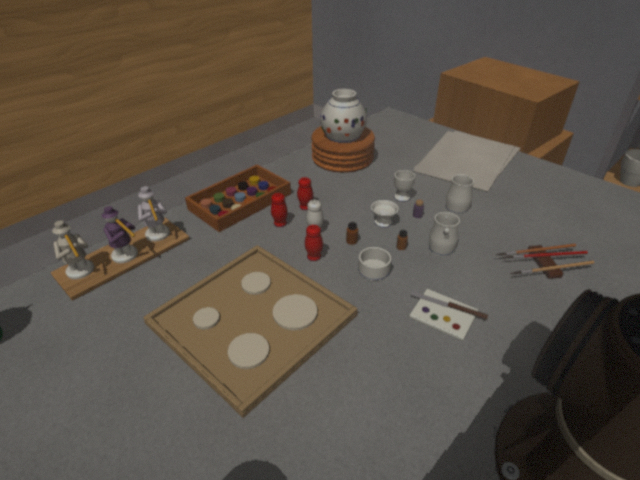

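The top view shows the tray at (245,255) with discs at (217,234), (267,230), (221,281) and (269,277). The white pieces are at (358,205), (418,243), (470,227), (356,285), (428,309) and (500,282). The red shakers are at (340,171), (379,167) and (330,233). Next I'll enlarge both views.

Run:
```python
import cv2
a=cv2.imread("pics/top0.png"); b=cv2.imread("pics/side0.png")
cv2.imwrite("pics/topA.png",cv2.resize(a[180:330,320:520],None,fx=4,fy=4,interpolation=cv2.INTER_CUBIC))
cv2.imwrite("pics/topB.png",cv2.resize(a[185:325,175:315],None,fx=4,fy=4,interpolation=cv2.INTER_CUBIC))
cv2.imwrite("pics/sideA.png",cv2.resize(b[160:290,290:490],None,fx=4,fy=4,interpolation=cv2.INTER_CUBIC))
```

```text
(no output)
```

View pics/topA.png

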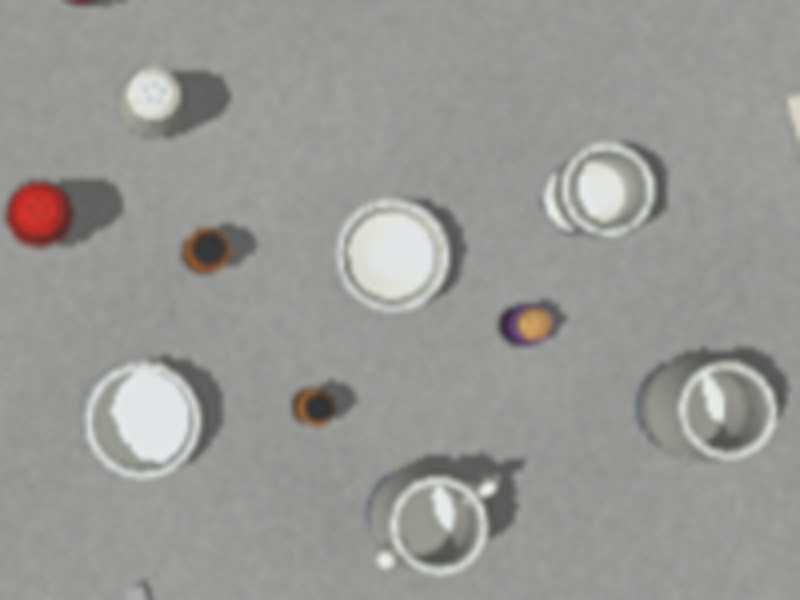

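View pics/topB.png

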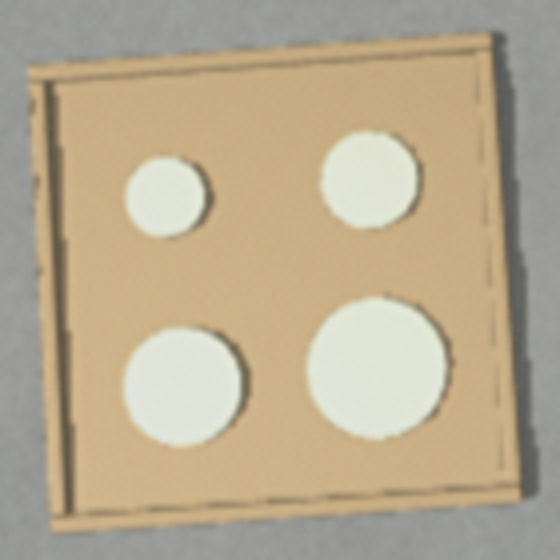

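View pics/sideA.png

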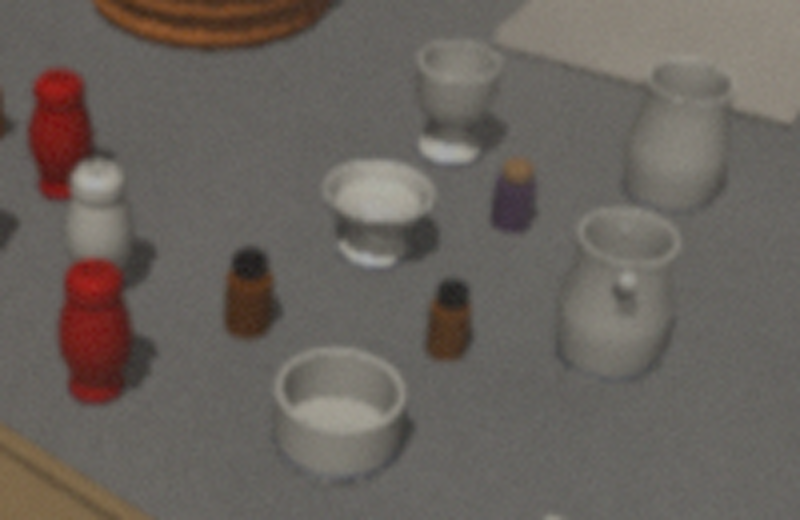

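Identification from the crops:
- **Egg cup:** topA (608,190), with its foot showing under a deep cup. The colour dish is the wide, shallow one at (393,255).
- **Jug:** (438,525), with handle and beak blobs at (386,560) and (488,487). The beaker at (728,410) is plain.
- **Pot:** (144,420).
- **Shaker:** the white one at (152,95).
- **Discs in topB:** 46 at (166,197), 56 at (370,180), 68 at (183,386), 80 at (377,368).

```bash
cat > h.py <<'E'
from plant import *
import numpy as np
from scipy.spatial.transform import Rotation as Ro
def unproj(s,u,v,z,R=None,t=None):
    R=np.array(s["R"]) if R is None else R; t=np.array(s["t"]) if t is None else t
    c=-R.T@t; d=R.T@np.array([(u-s["cx"])/s["fx"],(v-s["cy"])/s["fy"],1]); return c+d*(z-c[2])/d[2]
def wcam(s,o):
    T=np.array(s["tool_from_camera"]); B=np.eye(4); B[:3,:3]=Ro.from_euler('xyz',o["orientation"],degrees=True).as_matrix(); B[:3,3]=o["tool_pos"]
    W=np.linalg.inv(B@T); return W[:3,:3],W[:3,3]
E
python3 - <<'E'
from h import *
s=snapshot("top")
P=lambda x,y,z,o=(320,180):unproj(s,o[0]+(x+.5)/4-.5,o[1]+(y+.5)/4-.5,z)[:2]
for n,x,y,z in [("shaker",152,95,.075),("egg",608,190,.064),("dish",393,255,.042),("pot",144,420,.036),("jug",438,525,.078),("beaker",728,410,.078),("bottle1",207,248,.046),("bottle2",318,405,.046),("bottle3",535,323,.046),("red",40,213,.075)]: print(n,P(x,y,z).round(4))
j=P(438,525,.078)
for z in (.04,.05,.06,.07,.075):
    for b in ((386,560),(488,487)):
        d=P(*b,z)-j; print(z,b,np.hypot(*d).round(4),np.degrees(np.arctan2(d[1],d[0])).round(1))
for n,x,y in [(46,166,197),(56,370,180),(68,183,386),(80,377,368)]: print(n,P(x,y,.018,(175,185)).round(4))
w=snapshot("wrist"); print(w["tool_from_camera"],w["fx"])
E
```

```text
shaker [ 0.6332 -0.1236]
egg [ 0.5747 -0.3701]
dish [ 0.5438 -0.2562]
pot [ 0.4561 -0.1153]
jug [ 0.3975 -0.2675]
beaker [ 0.4543 -0.4235]
bottle1 [ 0.5505 -0.1529]
bottle2 [ 0.462  -0.2108]
bottle3 [ 0.5038 -0.3317]
red [ 0.5706 -0.0607]
0.04 (386, 560) 0.0308 134.6
0.04 (488, 487) 0.0394 -64.8
0.05 (386, 560) 0.0314 131.2
0.05 (488, 487) 0.0378 -62.5
0.06 (386, 560) 0.032 127.8
0.06 (488, 487) 0.0362 -59.9
0.07 (386, 560) 0.0327 124.6
0.07 (488, 487) 0.0347 -57.1
0.075 (386, 560) 0.0332 123.0
0.075 (488, 487) 0.0339 -55.6
46 [0.5804 0.2003]
56 [0.5867 0.0824]
68 [0.4718 0.192 ]
80 [0.479  0.0806]
[[ 3.96401287e-04 -9.55814862e-01 -2.93969034e-01  7.90569874e-02]
 [ 9.99999802e-01  5.22769183e-04 -3.51293281e-04  2.14332754e-04]
 [ 4.89449291e-04 -2.93968836e-01  9.55814879e-01  1.99327825e-02]
 [ 0.00000000e+00  0.00000000e+00  0.00000000e+00  1.00000000e+00]] 381.25176137835956
```

```bash
cat >> h.py <<'E'
def go(x,y,z,yaw=None,o=None):
    "remaining shift in full-scale units along tool axes to TCP target (after which tool turned to yaw)"
    o=o or get_obs(); R=Ro.from_euler('xyz',o["orientation"],degrees=True)
    d=R.inv().apply(np.array([x,y,z])-o["tool_pos"])/.025
    print("t",round(o["clock"],2),"tcp",o["tool_pos"].round(4),o["orientation"].round(1),"units",d.round(2),"open",round(o["opening"],4),"F",o["force"].round(1))
E
python3 - <<'E'
from h import *
s=snapshot("side"); R=np.array(s["R"]);t=np.array(s["t"])
def pr(X): c=R@np.array(X)+t; return (s["fx"]*c[0]/c[2]+s["cx"],s["fy"]*c[1]/c[2]+s["cy"])
for n,X in dict(egg=(.5747,-.3701,.064),pot=(.4561,-.1153,.036),shaker=(.6332,-.1236,.079),jug=(.3975,-.2675,.078),d46=(.5804,.2003,.018),d56=(.5867,.0824,.018),d68=(.4718,.192,.018),d80=(.479,.0806,.018)).items():
    u,v=pr(X); print(n,round(u,1),round(v,1),"cropA",round((u-290)*4),round((v-160)*4))
T=snapshot("top")
for p in ((340,170),(379,166)): print(unproj(T,*p,.075).round(3))
# via point then above pot
o=get_obs(); go(.48,.30,.34,o=o)
o2=dict(o); o2["tool_pos"]=np.array([.48,.30,.34]); go(.456,-.115,.30,o=o2)
E
```

```text
egg 404.5 174.1 cropA 458 56
pot 374.6 255.7 cropA 339 383
shaker 313.9 201.1 cropA 96 164
jug 446.3 217.8 cropA 625 231
d46 205.8 315.3 cropA -337 621
d56 255.5 280.3 cropA -138 481
d68 247.8 347.4 cropA -169 749
d80 294.4 308.9 cropA 18 596
[ 0.708 -0.088  0.075]
[ 0.714 -0.173  0.075]
t 0.3 tcp [0.2179 0.6388 0.4044] [180.   -0.  -18.8] units [14.3   9.44  2.58] open 0.0878 F [0.3 0.4 0.5]
t 0.3 tcp [0.48 0.3  0.34] [180.   -0.  -18.8] units [ 4.45 16.02  1.61] open 0.0878 F [0.3 0.4 0.5]
```

The side view agrees to within 2–3 px, apart from a common bias. I'll check that with the wrist camera over the tray and the pot.

```bash
python3 -m handwheel '[[1,0.95,0.63,0.17,0,0,0],[1,0.95,0.63,0.17,0,0,0],[1,0.95,0.63,0.17,0,0,0],[1,0.95,0.63,0.17,0,0,0],[1,0.95,0.63,0.17,0,0,0]]' 
python3 -m handwheel '[[1,0.95,0.63,0.17,0,0,0],[1,0.95,0.63,0.17,0,0,0],[1,0.95,0.63,0.17,0,0,0],[1,0.95,0.63,0.17,0,0,0],[1,0.95,0.63,0.17,0,0,0]]' >/dev/null
python3 -m handwheel '[[1,0.95,0.63,0.17,0,0,0],[1,0.95,0.63,0.17,0,0,0],[1,0.95,0.63,0.17,0,0,0],[1,0.95,0.63,0.17,0,0,0],[1,0.95,0.63,0.17,0,0,0]]' >/dev/null
python3 -m handwheel '[[1,0.3,0.95,0,0,0,0],[1,0.3,0.95,0,0,0,0],[1,0.3,0.95,0,0,0,0],[1,0.3,0.95,0,0,0,0],[1,0.3,0.95,0,0,0,0]]' 
python3 -m handwheel '[[1,-0.5,0.7,0,0,0,0],[1,0,0,0,0,0,0]]' >/dev/null
python3 - <<'E'
from h import *
import cv2
o=get_obs(); s=snapshot("wrist"); go(.456,-.115,.30,o=o)
cv2.imwrite("pics/w1.png",s["color"][:,:,::-1])
R,t=wcam(s,o)
for n,X in dict(d46=(.5804,.2003,.018),d56=(.5867,.0824,.018),d68=(.4718,.192,.018),d80=(.479,.0806,.018)).items():
    c=R@np.array(X)+t; print(n,(s["fx"]*c[0]/c[2]+s["cx"]).round(1),(s["fy"]*c[1]/c[2]+s["cy"]).round(1))
E
```

```text
clock: 0.92
tool_pos: [0.306, 0.5245, 0.3832]
orientation: [-180.0, 0.0, -18.8]
force: [0.7, -0.2, 0.2]
opening: 0.0877
gripper_force: 0.0
clock: 2.8
tool_pos: [0.4757, 0.1741, 0.3412]
orientation: [-180.0, -0.0, -18.8]
force: [0.3, -0.7, -0.1]
opening: 0.0875
gripper_force: 0.0
t 3.05 tcp [0.4577 0.1615 0.3411] [-180.     0.   -18.9] units [ 3.52 10.49  1.64] open 0.0873 F [0.  0.1 1.1]
d46 218.7 86.1
d56 368.6 19.2
d68 280.9 217.3
d80 410.4 164.3
```

View pics/w1.png

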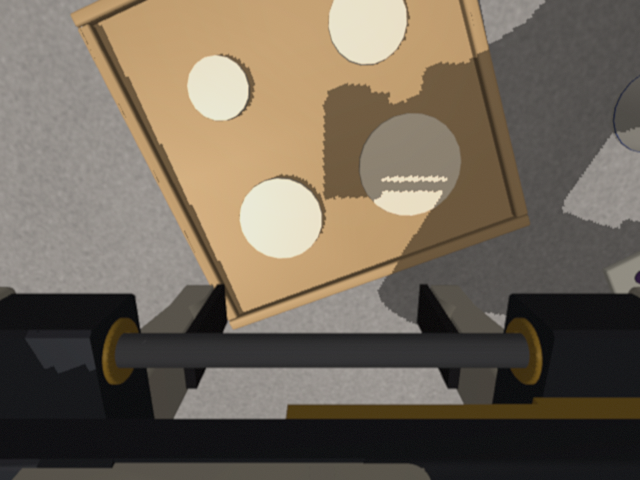

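The disc centres I see in the wrist image — 46 at (218,87), 68 at (281,217), 80 at (410,164) — match the top-camera prediction to about 1 px, so I'll trust the top camera. Next is the butter pot.

```bash
python3 -m handwheel '[[1,0.32,0.95,0.15,0,0,0],[1,0.32,0.95,0.15,0,0,0],[1,0.32,0.95,0.15,0,0,0],[1,0.32,0.95,0.15,0,0,0],[1,0.32,0.95,0.15,0,0,0]]' >/dev/null
python3 -m handwheel '[[1,0.32,0.95,0.15,0,0,0],[1,0.32,0.95,0.15,0,0,0],[1,0.32,0.95,0.15,0,0,0],[1,0.32,0.95,0.15,0,0,0],[1,0.32,0.95,0.15,0,0,0]]' >/dev/null
python3 -m handwheel '[[1,0.32,0.95,0.15,0,0,0],[1,0,0,0,0,0,0],[1,0,0,0,0,0,0]]' >/dev/null
python3 - <<'E'
from h import *
import cv2
o=get_obs(); s=snapshot("wrist"); go(.456,-.115,.181,o=o)
cv2.imwrite("pics/w2.png",s["color"][:,:,::-1])
R,t=wcam(s,o)
for n,X in dict(pot=(.4561,-.1153,.036),egg=(.5747,-.3701,.064),dish=(.5438,-.2562,.042),shaker=(.6332,-.1236,.079)).items():
    c=R@np.array(X)+t; print(n,(s["fx"]*c[0]/c[2]+s["cx"]).round(1),(s["fy"]*c[1]/c[2]+s["cy"]).round(1))
E
```

```text
t 4.72 tcp [ 0.4578 -0.1125  0.2997] [180.   -0.  -18.9] units [-0.04  0.12  4.75] open 0.0876 F [ 0.7 -0.4 -0.5]
pot 326.4 244.8
egg 777.1 -144.6
dish 515.4 29.5
shaker 215.2 -97.6
```

View pics/w2.png

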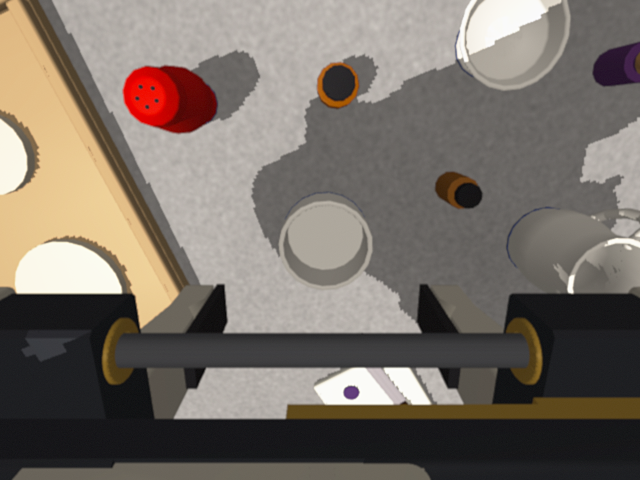

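The pot rim is centred at (326,244), as predicted. I'll descend, grasp and lift.

```bash
python3 -m handwheel '[[1,-0.04,0.12,0.9,0,0,0],[1,0,0,0.9,0,0,0],[1,0,0,0.9,0,0,0],[1,0,0,0.9,0,0,0],[1,0,0,0.6,0,0,0]]' >/dev/null
python3 -m handwheel '[[1,0,0,0.55,0,0,0],[1,0,0,0,0,0,0]]'
python3 -m handwheel '[[-1,0,0,0,0,0,0],[-1,0,0,0,0,0,0],[-1,0,0,0,0,0,0],[-1,0,0,0,0,0,0],[-1,0,0,0,0,0,0]]'
python3 -m handwheel '[[-1,0,0,-0.3,0,0,0],[-1,0,0,-0.7,0,0,0],[-1,0,0,-0.9,0,0,0],[-1,0,0,-0.6,0,0,0],[-1,0,0,0,0,0,0]]'
python3 -c "
from h import *
go(.479,.0806,.199)"
```

```text
clock: 5.65
tool_pos: [0.4554, -0.1147, 0.1802]
orientation: [180.0, 0.1, -18.8]
force: [0.4, -0.8, 0.3]
opening: 0.0873
gripper_force: 0.0
clock: 6.28
tool_pos: [0.4557, -0.115, 0.1814]
orientation: [-180.0, -0.0, -18.8]
force: [-1.2, 1.5, 5.7]
opening: 0.0629
gripper_force: 30.0
clock: 6.9
tool_pos: [0.4558, -0.115, 0.2445]
orientation: [-179.9, -0.1, -18.8]
force: [-0.6, -0.9, -1.2]
opening: 0.0629
gripper_force: 30.0
t 6.9 tcp [ 0.4558 -0.115   0.2445] [-1.799e+02 -1.000e-01 -1.880e+01] units [-1.65 -7.7   1.83] open 0.0629 F [-0.6 -0.9 -1.2]
```

```bash
python3 -m handwheel '[[-1,-0.1,-0.45,0,0,0,0],[-1,-0.2,-0.9,0,0,0,0],[-1,-0.2,-0.95,0,0,0,0],[-1,-0.2,-0.95,0,0,0,0],[-1,-0.2,-0.95,0,0,0,0]]'  >/dev/null
python3 -m handwheel '[[-1,-0.2,-0.95,0,0,0,0],[-1,-0.2,-0.95,0,0,0,0],[-1,-0.2,-0.9,0,0,0,0],[-1,-0.15,-0.5,0,0,0,0],[-1,0,0,0,0,0,0]]'  >/dev/null
python3 -m handwheel '[[-1,0,-0.2,0.5,0,0,0],[-1,0,0,0.5,0,0,0],[-1,0,0,0.25,0,0,0],[-1,0,0,0,0,0,0]]'
python3 -c "
from h import *
go(.479,.0806,.199)"
```

```text
clock: 8.65
tool_pos: [0.4784, 0.08, 0.2113]
orientation: [179.9, 0.1, -18.9]
force: [-0.1, 0.2, -0.4]
opening: 0.0628
gripper_force: 30.0
t 8.65 tcp [0.4784 0.08   0.2113] [ 1.799e+02  1.000e-01 -1.890e+01] units [ 0.02 -0.03  0.49] open 0.0628 F [-0.1  0.2 -0.4]
```

```bash
python3 -m handwheel '[[-1,0.02,-0.03,0.25,0,0,0],[-1,0,0,0.16,0,0,0],[-1,0,0,0.05,0,0,0],[-1,0,0,0,0,0,0]]'
python3 -m handwheel '[[0.85,0,0,0,0,0,0],[0.85,0,0,0,0,0,0],[0.85,0,0,0,0,0,0],[0.85,0,0,0,0,0,0]]'
python3 -m handwheel '[[0.85,0,0,-0.5,0,0,0],[0.85,0,0,-0.9,0,0,0],[0.85,0,0,-0.9,0,0,0],[0.85,0,0,-0.9,0,0,0],[0.85,0,0,0,0,0,0]]'
python3 -c "
from h import *
go(.6332,-.1236,.285)"
```

```text
clock: 9.15
tool_pos: [0.4794, 0.081, 0.2007]
orientation: [180.0, 0.0, -18.8]
force: [-0.1, 0.6, -1.1]
opening: 0.0627
gripper_force: 30.0
clock: 9.65
tool_pos: [0.4794, 0.0811, 0.2007]
orientation: [-180.0, -0.0, -18.8]
force: [0.4, -0.4, 0.7]
opening: 0.0808
gripper_force: 0.0
clock: 10.28
tool_pos: [0.4799, 0.0813, 0.2832]
orientation: [-179.8, -0.2, -18.8]
force: [0.1, 0.3, -0.4]
opening: 0.0807
gripper_force: 0.0
t 10.28 tcp [0.4799 0.0813 0.2832] [-179.8   -0.2  -18.8] units [ 8.45  5.78 -0.07] open 0.0807 F [ 0.1  0.3 -0.4]
```

```bash
python3 -m handwheel '[[0.4,0.95,0.65,0,0,0,0],[0.4,0.95,0.65,0,0,0,0],[0.4,0.95,0.65,0,0,0,0],[0.4,0.95,0.65,0,0,0,0],[0.4,0.95,0.65,0,0,0,0]]'  >/dev/null
python3 -m handwheel '[[0.4,0.95,0.65,0,0,0,0],[0.4,0.95,0.65,0,0,0,0],[0.4,0.95,0.65,0,0,0,0],[0.4,0.85,0.58,0,0,0,0],[0.4,0,0,0,0,0,0]]'
python3 - <<'E'
from h import *
import cv2
o=get_obs(); go(.6332,-.1236,.197,o=o); s=snapshot("top")
cv2.imwrite("pics/t2.png",cv2.resize(s["color"][140:340,170:390,::-1],None,fx=3,fy=3,interpolation=cv2.INTER_CUBIC))
E
```

```text
clock: 11.52
tool_pos: [0.633, -0.1252, 0.2798]
orientation: [180.0, 0.1, -18.9]
force: [-1.8, -0.2, 0.2]
opening: 0.0616
gripper_force: 0.0
t 11.53 tcp [ 0.633  -0.1252  0.2798] [ 1.80e+02  1.00e-01 -1.89e+01] units [-0.01 -0.07  3.31] open 0.0616 F [-1.8 -0.2  0.2]
```

View pics/t2.png

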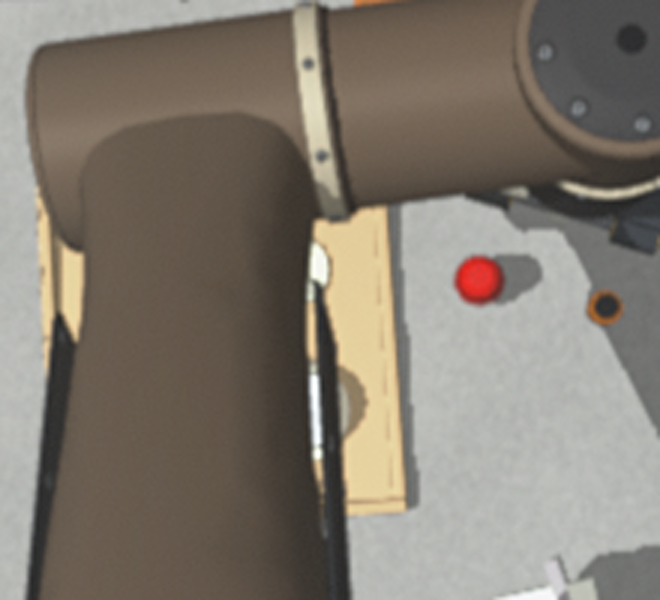

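The arm hides the tray and pot here, so I'll check them later. I'll carry on with the shaker: descend, grip, lift.

```bash
python3 -m handwheel '[[0.4,0,-0.06,0.8,0,0,0],[0.4,0,0,0.9,0,0,0],[0.4,0,0,0.9,0,0,0],[0.4,0,0,0.65,0,0,0],[0.4,0,0,0,0,0,0]]'
python3 -m handwheel '[[-1,0,0,0,0,0,0],[-1,0,0,0,0,0,0],[-1,0,0,0,0,0,0],[-1,0,0,0,0,0,0],[-1,0,0,0,0,0,0]]'
python3 -m handwheel '[[-1,0,0,-0.3,0,0,0],[-1,0,0,-0.8,0,0,0],[-1,0,0,-0.95,0,0,0],[-1,0,0,-0.95,0,0,0],[-1,0,0,-0.9,0,0,0]]' >/dev/null
python3 -m handwheel '[[-1,0,0,-0.3,0,0,0],[-1,0,0,0,0,0,0]]'
python3 -c "
from h import *
go(.5804,.2003,.24)"
```

```text
clock: 12.2
tool_pos: [0.6324, -0.1222, 0.1982]
orientation: [179.9, 0.1, -18.8]
force: [0.1, -0.3, 0.0]
opening: 0.0617
gripper_force: 0.0
clock: 12.82
tool_pos: [0.6334, -0.1226, 0.2001]
orientation: [-180.0, -0.1, -18.8]
force: [-0.5, -1.2, 5.4]
opening: 0.0377
gripper_force: 30.0
clock: 13.7
tool_pos: [0.633, -0.1224, 0.3044]
orientation: [-180.0, -0.0, -18.8]
force: [0.1, 0.2, -1.6]
opening: 0.0375
gripper_force: 30.0
t 13.7 tcp [ 0.633  -0.1224  0.3044] [-180.    -0.   -18.8] units [ -6.16 -11.54   2.58] open 0.0375 F [ 0.1  0.2 -1.6]
```

```bash
python3 -m handwheel '[[-1,-0.25,-0.45,0,0,0,0],[-1,-0.5,-0.9,0,0,0,0],[-1,-0.5,-0.95,0,0,0,0],[-1,-0.5,-0.95,0,0,0,0],[-1,-0.5,-0.95,0,0,0,0]]'  >/dev/null
python3 -m handwheel '[[-1,-0.5,-0.95,0,0,0,0],[-1,-0.5,-0.95,0,0,0,0],[-1,-0.5,-0.95,0,0,0,0],[-1,-0.5,-0.95,0,0,0,0],[-1,-0.5,-0.95,0.2,0,0,0]]'  >/dev/null
python3 -m handwheel '[[-1,-0.5,-0.9,0.4,0,0,0],[-1,-0.5,-0.8,0.5,0,0,0],[-1,-0.41,-0.6,0.5,0,0,0],[-1,0,-0.29,0.5,0,0,0],[-1,0,0,0.48,0,0,0]]'
python3 -m handwheel '[[-1,0,0,0,0,0,0]]'
python3 -c "
from h import *
go(.5804,.2003,.2175)"
```

```text
clock: 15.58
tool_pos: [0.5806, 0.2005, 0.2388]
orientation: [180.0, 0.0, -18.8]
force: [-0.2, -0.4, -0.3]
opening: 0.0372
gripper_force: 30.0
clock: 15.7
tool_pos: [0.5803, 0.1995, 0.2385]
orientation: [179.9, 0.1, -18.9]
force: [0.2, -0.5, -0.9]
opening: 0.0377
gripper_force: 30.0
t 15.7 tcp [0.5803 0.1995 0.2385] [ 1.799e+02  1.000e-01 -1.890e+01] units [-0.   -0.03  0.84] open 0.0377 F [ 0.2 -0.5 -0.9]
```

```bash
python3 -m handwheel '[[-1,0,-0.03,0.4,0,0,0],[-1,0,0,0.3,0,0,0],[-1,0,0,0.1,0,0,0],[-1,0,0,0.04,0,0,0],[-1,0,0,0,0,0,0]]'
python3 -m handwheel '[[0.4,0,0,0,0,0,0],[0.4,0,0,0,0,0,0],[0.4,0,0,0,0,0,0],[0.4,0,0,0,0,0,0]]'
python3 -m handwheel '[[0.4,0,0,-0.5,0,0,0],[0.4,0,0,-0.9,0,0,0],[0.4,0,0,-0.95,0,0,0],[0.4,0,0,-0.9,0,0,0],[0.4,0,0,0,0,0,0]]'
python3 -c "
from h import *
go(.5747,-.3701,.30)"
```

```text
clock: 16.32
tool_pos: [0.5808, 0.201, 0.2191]
orientation: [-180.0, -0.0, -18.8]
force: [0.5, -0.1, -1.3]
opening: 0.0377
gripper_force: 30.0
clock: 16.82
tool_pos: [0.5808, 0.201, 0.219]
orientation: [-180.0, -0.0, -18.8]
force: [-1.0, -0.6, -0.4]
opening: 0.0611
gripper_force: 0.0
clock: 17.45
tool_pos: [0.5814, 0.2013, 0.3032]
orientation: [-179.8, -0.2, -18.8]
force: [-0.3, 0.5, -0.6]
opening: 0.0611
gripper_force: 0.0
t 17.45 tcp [0.5814 0.2013 0.3032] [-179.8   -0.2  -18.8] units [ 7.12 21.72  0.07] open 0.0611 F [-0.3  0.5 -0.6]
```

```bash
for i in 1; do
python3 -m handwheel '[[0.6,0.32,0.97,0,0,0,0],[0.6,0.32,0.97,0,0,0,0],[0.6,0.32,0.97,0,0,0,0],[0.6,0.32,0.97,0,0,0,0],[0.6,0.32,0.97,0,0,0,0]]' >/dev/null
python3 -m handwheel '[[0.6,0.32,0.97,0,0,0,0],[0.6,0.32,0.97,0,0,0,0],[0.6,0.32,0.97,0,0,0,0],[0.6,0.32,0.97,0,0,0,0],[0.6,0.32,0.97,0,0,0,0]]' >/dev/null
python3 -m handwheel '[[0.6,0.32,0.97,0,0,0,0],[0.6,0.32,0.97,0,0,0,0],[0.6,0.32,0.97,0,0,0,0],[0.6,0.32,0.97,0,0,0,0],[0.6,0.32,0.97,0,0,0,0]]' >/dev/null
python3 -m handwheel '[[0.6,0.32,0.97,0,0,0,0],[0.6,0.32,0.97,0,0,0,0],[0.6,0.32,0.97,0,0,0,0],[0.6,0.32,0.97,0,0,0,0],[0.6,0.32,0.97,0,0,0,0]]' >/dev/null
python3 -m handwheel '[[0.6,0.32,0.97,0,0,0,0],[0.6,0.32,0.97,0,0,0,0],[0.6,0.08,0.38,0,0,0,0],[0.6,0,0,0,0,0,0]]'
done
python3 - <<'E'
from h import *
import cv2
o=get_obs(); s=snapshot("wrist"); go(.5747,-.3701,.212,o=o)
cv2.imwrite("pics/w3.png",s["color"][:,:,::-1])
R,t=wcam(s,o)
for n,X in dict(egg=(.5747,-.3701,.064),bea=(.4543,-.4235,.078)).items():
    c=R@np.array(X)+t; print(n,(s["fx"]*c[0]/c[2]+s["cx"]).round(1),(s["fy"]*c[1]/c[2]+s["cy"]).round(1))
s=snapshot("top")
cv2.imwrite("pics/t3.png",cv2.resize(s["color"][180:330,175:365,::-1],None,fx=4,fy=4,interpolation=cv2.INTER_CUBIC))
E
```

```text
clock: 20.45
tool_pos: [0.5729, -0.3714, 0.2996]
orientation: [-180.0, 0.1, -18.9]
force: [-1.0, 1.0, 0.4]
opening: 0.0702
gripper_force: 0.0
t 20.45 tcp [ 0.5729 -0.3714  0.2996] [-1.80e+02  1.00e-01 -1.89e+01] units [ 0.06 -0.07  3.5 ] open 0.0702 F [-1.   1.   0.4]
egg 318.6 255.8
bea 458.7 405.4
```

View pics/w3.png

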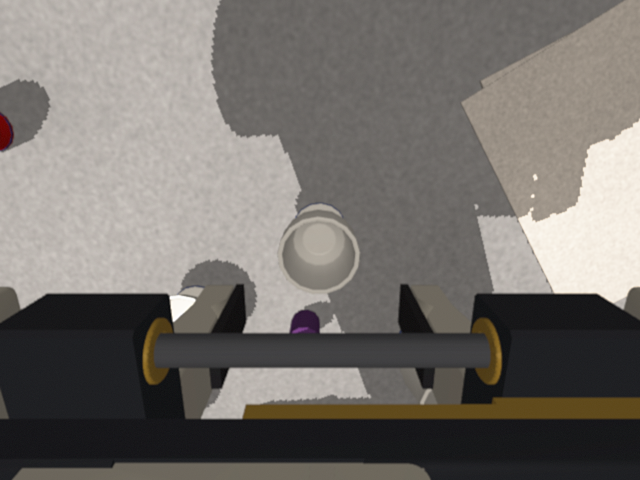

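View pics/t3.png

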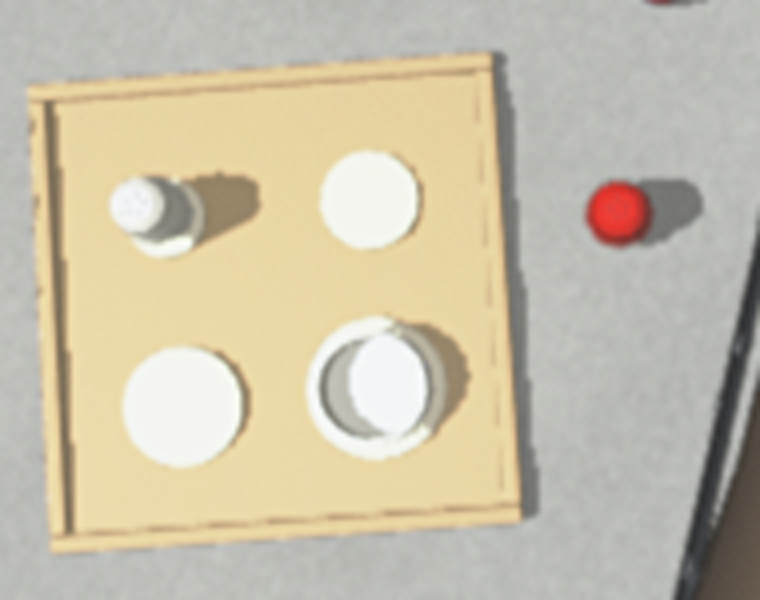

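The egg cup rim is at (319,255), matching the prediction of (319,256). In the tray crop the shaker dome is at (138,205) and the pot rim at about (381,387), and both stand upright on their discs. Now I'll grasp the egg cup.

```bash
python3 -m handwheel '[[0.6,0.06,-0.07,0.8,0,0,0],[0.6,0,0,0.9,0,0,0],[0.6,0,0,0.9,0,0,0],[0.6,0,0,0.6,0,0,0],[0.6,0,0,0.3,0,0,0]]' >/dev/null
python3 -m handwheel '[[0.6,0,0,0,0,0,0],[-1,0,0,0,0,0,0],[-1,0,0,0,0,0,0],[-1,0,0,0,0,0,0],[-1,0,0,0,0,0,0]]'
python3 -m handwheel '[[-1,0,0,0,0,0,0],[-1,0,0,-0.3,0,0,0],[-1,0,0,-0.8,0,0,0],[-1,0,0,-0.95,0,0,0],[-1,0,0,-0.95,0,0,0]]' 
python3 -m handwheel '[[-1,0,0,-0.7,0,0,0],[-1,0,0,-0.3,0,0,0],[-1,0,0,0,0,0,0]]'
python3 - <<'E'
from h import *
go(.5867,.0824,.30); s=snapshot("top")
P=lambda x,y,z,o=(175,180):unproj(s,o[0]+(x+.5)/4-.5,o[1]+(y+.5)/4-.5,z)[:2].round(4)
print("shaker",P(138,205,.094),"pot",P(381,387,.054))
E
```

```text
clock: 21.8
tool_pos: [0.576, -0.3694, 0.2133]
orientation: [180.0, -0.1, -18.8]
force: [-0.4, -0.5, 3.1]
opening: 0.0489
gripper_force: 30.0
clock: 22.42
tool_pos: [0.5757, -0.3691, 0.2883]
orientation: [-180.0, 0.0, -18.8]
force: [-0.4, 1.0, -0.8]
opening: 0.049
gripper_force: 30.0
clock: 22.8
tool_pos: [0.5759, -0.3692, 0.3128]
orientation: [-180.0, -0.0, -18.8]
force: [-0.8, 0.7, -1.0]
opening: 0.0491
gripper_force: 30.0
t 22.8 tcp [ 0.5759 -0.3692  0.3128] [-180.    -0.   -18.8] units [ -5.42 -17.23   0.51] open 0.0491 F [-0.8  0.7 -1. ]
shaker [0.5813 0.198 ] pot [0.4799 0.074 ]
```

```bash
python3 -m handwheel '[[-1,-0.15,-0.5,0,0,0,0],[-1,-0.3,-0.95,0,0,0,0],[-1,-0.3,-0.95,0,0,0,0],[-1,-0.3,-0.95,0,0,0,0],[-1,-0.3,-0.95,0,0,0,0]]' >/dev/null
python3 -m handwheel '[[-1,-0.3,-0.95,0,0,0,0],[-1,-0.3,-0.95,0,0,0,0],[-1,-0.3,-0.95,0,0,0,0],[-1,-0.3,-0.95,0,0,0,0],[-1,-0.3,-0.95,0,0,0,0]]' >/dev/null
python3 -m handwheel '[[-1,-0.3,-0.95,0,0,0,0],[-1,-0.3,-0.95,0,0,0,0],[-1,-0.3,-0.95,0,0,0,0],[-1,-0.3,-0.95,0,0,0,0],[-1,-0.3,-0.95,0,0,0,0]]' >/dev/null
python3 -m handwheel '[[-1,-0.3,-0.95,0,0,0,0],[-1,-0.3,-0.95,0,0,0,0],[-1,-0.3,-0.95,0,0,0,0],[-1,-0.17,-0.53,0,0,0,0],[-1,0,0,0,0,0,0]]' >/dev/null
python3 -m handwheel '[[-1,0,0,0.5,0,0,0],[-1,0,0,0.7,0,0,0],[-1,0,0,0.7,0,0,0],[-1,0,0,0.6,0,0,0],[-1,0,0,0,0,0,0]]'
python3 - <<'E'
from h import *
go(.5867,.0824,.232)
E
```

```text
clock: 25.98
tool_pos: [0.5858, 0.0803, 0.2485]
orientation: [179.9, 0.1, -18.9]
force: [-0.2, -0.5, -0.4]
opening: 0.0488
gripper_force: 30.0
t 25.98 tcp [0.5858 0.0803 0.2485] [ 1.799e+02  1.000e-01 -1.890e+01] units [ 0.01 -0.09  0.66] open 0.0488 F [-0.2 -0.5 -0.4]
```

```bash
python3 -m handwheel '[[-1,0,-0.06,0.3,0,0,0],[-1,0,0,0.2,0,0,0],[-1,0,0,0.1,0,0,0],[-1,0,0,0.03,0,0,0],[-1,0,0,0,0,0,0]]'
python3 -m handwheel '[[0.6,0,0,0,0,0,0],[0.6,0,0,0,0,0,0],[0.6,0,0,0,0,0,0],[0.6,0,0,0,0,0,0]]'
python3 -m handwheel '[[0.6,0,0,-0.5,0,0,0],[0.6,0,0,-0.9,0,0,0],[0.6,0,0,-0.95,0,0,0],[0.6,0,0,-0.9,0,0,0],[0.6,0,0,0,0,0,0]]'
python3 - <<'E'
from h import *
go(.3975,-.2675,.30)
E
```

```text
clock: 26.6
tool_pos: [0.5869, 0.0825, 0.2346]
orientation: [-180.0, -0.0, -18.8]
force: [-0.6, -0.1, -0.7]
opening: 0.0494
gripper_force: 30.0
clock: 27.1
tool_pos: [0.5869, 0.0824, 0.2345]
orientation: [-180.0, -0.0, -18.8]
force: [-0.2, 0.2, -0.0]
opening: 0.0698
gripper_force: 0.0
clock: 27.72
tool_pos: [0.5874, 0.0826, 0.3186]
orientation: [-179.8, -0.2, -18.8]
force: [-0.8, 0.7, -0.4]
opening: 0.07
gripper_force: 0.0
t 27.73 tcp [0.5874 0.0826 0.3186] [-179.8   -0.2  -18.8] units [-2.68 15.71  0.69] open 0.07 F [-0.8  0.7 -0.4]
```

```bash
python3 -m handwheel '[[0.65,-0.165,0.97,0,0,0,0],[0.65,-0.165,0.97,0,0,0,0],[0.65,-0.165,0.97,0,0,0,0],[0.65,-0.165,0.97,0,0,0,0],[0.65,-0.165,0.97,0,0,0,0]]' >/dev/null
python3 -m handwheel '[[0.65,-0.165,0.97,0,0,0,0],[0.65,-0.165,0.97,0,0,0,0],[0.65,-0.165,0.97,0,0,0,0],[0.65,-0.165,0.97,0,0,0,0],[0.65,-0.165,0.97,0,0,0,0]]' >/dev/null
python3 -m handwheel '[[0.65,-0.165,0.97,0,0,0,0],[0.65,-0.165,0.97,0,0,0,0],[0.65,-0.165,0.97,0,0,0,0],[0.65,-0.165,0.97,0,0,0,0],[0.65,-0.165,0.97,0,0,0,0]]' >/dev/null
python3 -m handwheel '[[0.65,-0.165,0.97,0,0,0,0.91],[0.65,0,0.19,0,0,0,0.91],[0.65,0,0,0,0,0,0.91],[0.65,0,0,0,0,0,0.91],[0.65,0,0,0,0,0,0.91]]' >/dev/null
python3 -m handwheel '[[0.65,0,0,0,0,0,0.91],[0.65,0,0,0,0,0,0.91],[0.65,0,0,0,0,0,0]]'
python3 - <<'E'
from h import *
import cv2
o=get_obs(); s=snapshot("wrist"); go(.3975,-.2675,.196,o=o)
cv2.imwrite("pics/w4.png",s["color"][:,:,::-1])
R,t=wcam(s,o)
for n,X in dict(jug=(.3975,-.2675,.078),).items():
    c=R@np.array(X)+t; print(n,(s["fx"]*c[0]/c[2]+s["cx"]).round(1),(s["fy"]*c[1]/c[2]+s["cy"]).round(1))
s=snapshot("top")
cv2.imwrite("pics/t4.png",cv2.resize(s["color"][210:310,190:310,::-1],None,fx=6,fy=6,interpolation=cv2.INTER_CUBIC))
E
```

```text
clock: 30.6
tool_pos: [0.3966, -0.2682, 0.3157]
orientation: [-180.0, -0.0, -57.0]
force: [-0.1, 0.8, -0.2]
opening: 0.0725
gripper_force: 0.0
t 30.6 tcp [ 0.3966 -0.2682  0.3157] [-180.   -0.  -57.] units [-0.01 -0.05  4.79] open 0.0725 F [-0.1  0.8 -0.2]
jug 318.9 257.6
```

View pics/w4.png

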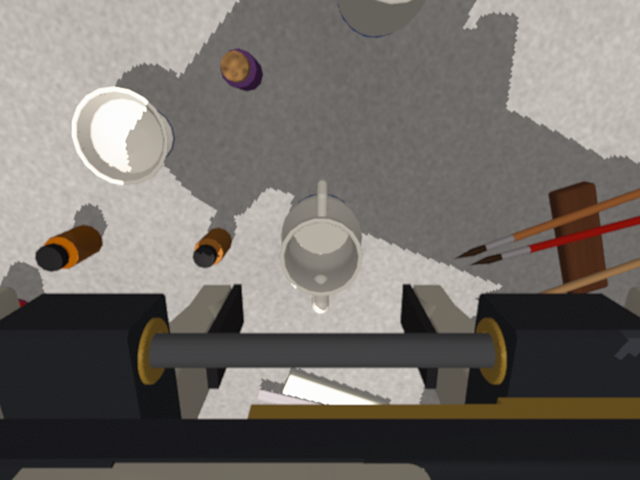

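View pics/t4.png

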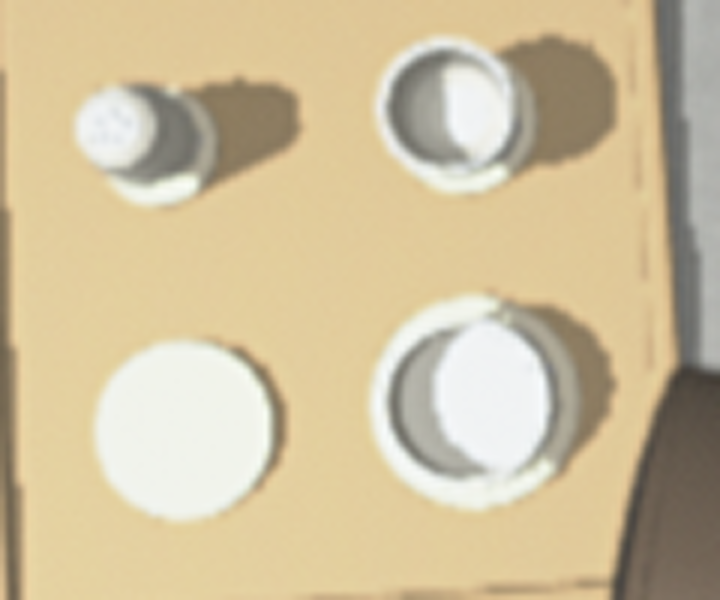

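The jug's handle (322,195), rim (320,257) and beak (320,303) lie on one column, so the closing line is right. In the tray crop the pot opening is centred at about (469,397), the egg cup rim at (448,107) and the shaker dome at (116,127). Now the jug grasp.

```bash
python3 -m handwheel '[[0.65,0,-0.03,0.9,0,0,0],[0.65,0,0,0.95,0,0,0],[0.65,0,0,0.95,0,0,0],[0.65,0,0,0.95,0,0,0],[0.65,0,0,0.6,0,0,0]]' >/dev/null
python3 -m handwheel '[[0.65,0,0,0.4,0,0,0],[0.65,0,0,0,0,0,0]]'
python3 -m handwheel '[[-1,0,0,0,0,0,0],[-1,0,0,0,0,0,0],[-1,0,0,0,0,0,0],[-1,0,0,0,0,0,0]]'
python3 -m handwheel '[[-1,0,0,-0.3,0,0,0],[-1,0,0,-0.8,0,0,0],[-1,0,0,-0.95,0,0,0],[-1,0,0,-0.95,0,0,0],[-1,0,0,-0.9,0,0,0]]' >/dev/null
python3 -m handwheel '[[-1,0,0,-0.8,0,0,0],[-1,0,0,-0.5,0,0,0],[-1,0,0,0,0,0,0]]'
python3 - <<'E'
from h import *
go(.4718,.192,.32); s=snapshot("top")
P=lambda x,y,z,o=(190,210):unproj(s,o[0]+(x+.5)/6-.5,o[1]+(y+.5)/6-.5,z)[:2].round(4)
print("shaker",P(116,127,.094),"pot",P(469,397,.054),"egg",P(448,107,.082),"d68",P(184,429,.018))
E
```

```text
clock: 31.58
tool_pos: [0.3976, -0.2675, 0.1965]
orientation: [179.9, 0.0, -57.0]
force: [-0.8, 0.0, 0.4]
opening: 0.0726
gripper_force: 0.0
clock: 32.08
tool_pos: [0.3979, -0.2675, 0.1975]
orientation: [-180.0, -0.0, -57.0]
force: [-1.1, -0.3, 6.1]
opening: 0.058
gripper_force: 30.0
clock: 33.08
tool_pos: [0.3978, -0.2674, 0.3276]
orientation: [-179.9, -0.1, -57.1]
force: [0.5, 0.1, -1.1]
opening: 0.0579
gripper_force: 30.0
t 33.08 tcp [ 0.3978 -0.2674  0.3276] [-1.799e+02 -1.000e-01 -5.710e+01] units [-13.81 -12.48   0.3 ] open 0.0579 F [ 0.5  0.1 -1.1]
shaker [0.5816 0.1985] pot [0.4814 0.0787] egg [0.5862 0.0806] d68 [0.4719 0.1923]
```

```bash
python3 -m handwheel '[[-1,-0.4,-0.36,0,0,0,0],[-1,-0.8,-0.72,0,0,0,0],[-1,-0.9,-0.81,0,0,0,0],[-1,-0.9,-0.81,0,0,0,0],[-1,-0.9,-0.81,0,0,0,0]]' >/dev/null
python3 -m handwheel '[[-1,-0.9,-0.81,0,0,0,0],[-1,-0.9,-0.81,0,0,0,0],[-1,-0.9,-0.81,0,0,0,0],[-1,-0.9,-0.81,0,0,0,0],[-1,-0.9,-0.81,0,0,0,0]]' >/dev/null
python3 -m handwheel '[[-1,-0.9,-0.81,0,0,0,0],[-1,-0.9,-0.81,0,0,0,0],[-1,-0.9,-0.81,0,0,0,0],[-1,-0.9,-0.81,0,0,0,0],[-1,-0.9,-0.83,0,0,0,0]]' >/dev/null
python3 -m handwheel '[[-1,-0.6,-0.55,0,0,0,0],[-1,-0.31,-0.3,0,0,0,0],[-1,0,0,0,0,0,0]]' >/dev/null
python3 -m handwheel '[[-1,0,0,0.8,0,0,0],[-1,0,0,0.9,0,0,0],[-1,0,0,0.9,0,0,0],[-1,0,0,0.6,0,0,0],[-1,0,0,0,0,0,0]]'
python3 - <<'E'
from h import *
go(.4718,.192,.215)
E
```

```text
clock: 36.0
tool_pos: [0.4716, 0.1913, 0.2461]
orientation: [179.9, -0.0, -57.1]
force: [-0.4, -0.2, 0.0]
opening: 0.0581
gripper_force: 30.0
t 36.0 tcp [0.4716 0.1913 0.2461] [179.9  -0.  -57.1] units [-0.02 -0.03  1.24] open 0.0581 F [-0.4 -0.2  0. ]
```

```bash
python3 -m handwheel '[[-1,-0.02,-0.03,0.5,0,0,0],[-1,0,0,0.4,0,0,0],[-1,0,0,0.2,0,0,0],[-1,0,0,0.1,0,0,0],[-1,0,0,0,0,0,0]]'
python3 -m handwheel '[[0.65,0,0,0,0,0,0],[0.65,0,0,0,0,0,0],[0.65,0,0,0,0,0,0],[0.65,0,0,0,0,0,0]]'
python3 -m handwheel '[[0.65,0,0,-0.4,0,0,0],[0.65,0,0,-0.9,0,0,0],[0.65,0,0,-0.95,0,0,0],[0.65,0,0,-0.95,0,0,0],[0.65,0,0,-0.95,0,0,0]]' >/dev/null
python3 -m handwheel '[[0.65,-0.5,0.9,-0.5,0,0,0],[0.65,-0.5,0.9,-0.5,0,0,0],[0.65,-0.5,0.9,0,0,0,0],[0.65,-0.5,0.9,0,0,0,0],[0.65,-0.5,0.9,0,0,0,0]]'
python3 - <<'E'
from h import *
go(.3,.5,.35)
E
```

```text
clock: 36.62
tool_pos: [0.4722, 0.1929, 0.2169]
orientation: [180.0, -0.0, -57.1]
force: [-0.4, 0.4, -0.8]
opening: 0.0577
gripper_force: 30.0
clock: 37.12
tool_pos: [0.4723, 0.1929, 0.2171]
orientation: [-180.0, 0.0, -57.1]
force: [0.8, -0.2, 0.5]
opening: 0.0721
gripper_force: 0.0
clock: 38.38
tool_pos: [0.343, 0.1838, 0.3464]
orientation: [-179.9, 0.0, -57.1]
force: [0.5, 0.2, 0.3]
opening: 0.0725
gripper_force: 0.0
t 38.38 tcp [0.343  0.1838 0.3464] [-179.9    0.   -57.1] units [-11.55  -5.43  -0.14] open 0.0725 F [0.5 0.2 0.3]
```

```bash
python3 -m handwheel '[[0.65,-0.95,-0.45,0,0,0,0],[0.65,-0.95,-0.45,0,0,0,0],[0.65,-0.95,-0.45,0,0,0,0],[0.65,-0.95,-0.45,0,0,0,0],[0.65,-0.95,-0.45,0,0,0,0]]' >/dev/null
python3 -m handwheel '[[0.65,-0.95,-0.45,0,0,0,0],[0.65,-0.95,-0.45,0,0,0,0],[0.65,-0.95,-0.45,0,0,0,0],[0.65,-0.95,-0.45,0,0,0,0],[0.65,-0.95,-0.45,0,0,0,0]]' 
python3 -m handwheel '[[0.65,-0.9,-0.45,0,0,0,0],[0.65,0,0,0,0,0,0],[0.65,0,0,0,0,0,0]]'
python3 - <<'E'
from h import *
import cv2
s=snapshot("top"); a=s["color"][:,:,::-1]
cv2.imwrite("pics/t5.png",cv2.resize(a[180:330,190:320],None,fx=4,fy=4,interpolation=cv2.INTER_CUBIC))
b=snapshot("side")["color"][150:370,180:480,::-1]
cv2.imwrite("pics/s5.png",cv2.resize(b,None,fx=2.6,fy=2.6,interpolation=cv2.INTER_CUBIC))
E
```

```text
clock: 39.62
tool_pos: [0.3088, 0.4464, 0.3455]
orientation: [180.0, -0.0, -57.1]
force: [-0.3, -0.1, -0.0]
opening: 0.0724
gripper_force: 0.0
clock: 40.0
tool_pos: [0.3061, 0.4697, 0.3452]
orientation: [180.0, -0.0, -57.1]
force: [0.2, -0.1, 0.6]
opening: 0.0719
gripper_force: 0.0
```

View pics/t5.png

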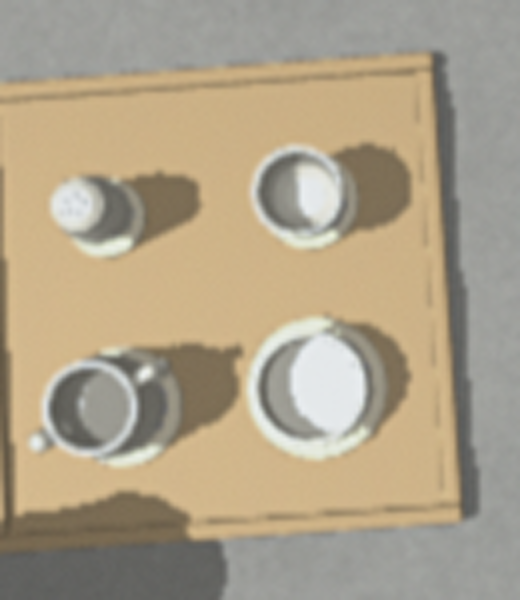

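View pics/s5.png

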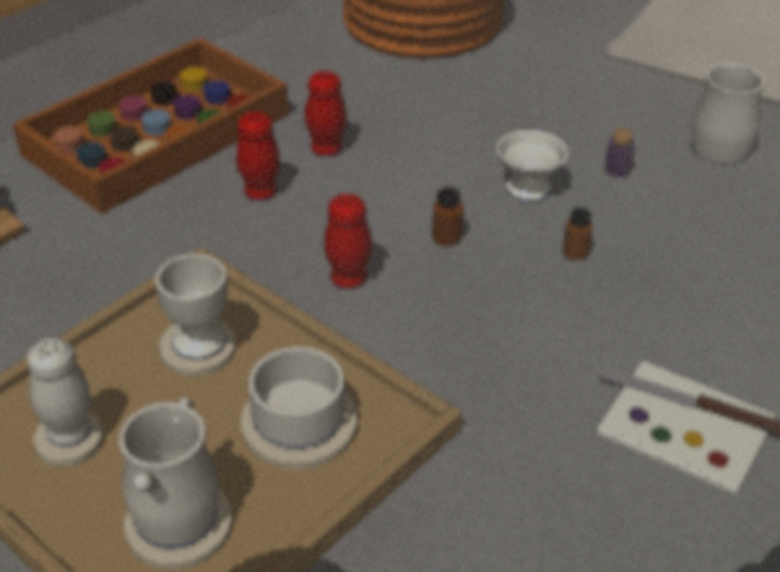

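All four pieces stand upright on their discs, and the beaker and dish haven't moved. One last numeric check of the jug, rim at (91,407).

Run:
```python
from h import *
s=snapshot("top")
j=unproj(s,190+91.5/4-.5,180+407.5/4-.5,.096)[:2]; print(j.round(4))
if np.hypot(*(j-[.4718,.192]))<.006: print(close_job())
```

```text
[0.4731 0.1919]
the job is handed in; nothing more can be done
None
```

The job is handed in at about 40 s of the 115 s allowed: shaker, egg cup, jug and pot stand upright on the 46, 56, 68 and 80 mm discs, each about 3 mm or less off centre by the top camera, and the water beaker and colour dish are untouched; I haven't seen the judge's verdict.

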